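# Open the gas and hold the burner dial on ignition

### The arm

A 6-joint arm with a two-finger parallel gripper is mounted at the origin on the work surface. World frame = base frame: x ahead of the robot, y to its left, z up, the work surface at z = 0. Lengths are in mm, angles in rad, forces in N, time in s.
With the tool pointing down it reaches from about 350 to 875 mm from the base axis. Payload 4.2 kg.
Tool frame: the origin (TCP) lies at the very end of the fingers, on their centre line; the grasp point (between the pads) lies arm.grip_depth behind it (arm.grip_depth is the distance from the TCP to the grasp point, in mm); x points along the fingers, y is the direction in which the jaws open and shut, and the axes are right-handed (so a half turn about x gives the same grasp; the last joint's range is limited). The gripper opens to 85 mm and grips with 20 to 120 N. Pads are 22 mm wide; open, the fingers measure 114 mm over their backs; the gripper's body (76 mm by 85 mm) begins 54 mm behind the grasp point. The pads swing forward as they close: fully open they stand 13 mm farther back than shut.
Start: joints at [-1.056, 0.385, 0.008, 0, -1.194, -0.259], TCP at [158.154, -604.638, 231.312] pointing down, gripper open.
Joint ranges: [-3.14, 3.14], [-1.21, 2.06], [-1.07, 1.41], [-3.16, 2.05], [-2.99, -0.16], [-3.1, 3.1]. Speed limits (rad/s): [2.79, 2.79, 3.14, 3.14, 3.14, 3.14].

### API

Orientations are given as a unit quaternion [x, y, z, w].
In Python, from bench import arm, get_image, models gives the robot as it stands.
- The arm moves only by the tool arm_command, never from a script. Its argument "rows" is a list of rows, each an object of numbers: "dx", "dy", "dz": the shift along the tool's x, y, z in m; "wx", "wy", "wz": the turn, a rotation vector about the tool's x, y, z in degrees; "gripper": the closure, from -1 (fully open) to 1 (shut). A call has exactly 8 rows; each row is the pose to reach, as a shift and turn from the pose measured when the call began, along the tool's axes at that moment; what a row does not reach only later rows make up. A row lasts 1/10 s, in which the tool goes at most 50 mm and 8.59 degrees, less where a joint would pass 70% of its speed; a pose out of reach is approached as far as the arm can. A call with a gripper value outside its range is refused whole. The fingers move at their own pace and stop on an object; the grip force is fixed at half the most. Time passes only in rows, so rows that repeat a pose let the fingers close, or fill a call up. It gives the time, the measured TCP pose, the force and the opening at its end, in the units of the state.
- arm.read_state(): the state, without advancing time (a new reading comes with each control period).
- get_image(name): name is "scene" or "side" or "wrist"; returns a dict with "img" (480x640x3 uint8, red, green, blue), "K" (3x3 intrinsics, pixels), "k1" (the pictures are not rectified: a ray, as slopes to the right and down, at radius r is drawn at 1 + k1 r^2 times it, then the intrinsics apply), "rvec" (rotation vector, rad) and "tvec" (3), from world to camera coordinates, as OpenCV has them; the wrist camera has in their place "T_tool_cam" (4x4, takes a point from camera to tool coordinates, whose origin is the TCP and whose axes are the tool frame's). Camera axes: x right, y down, z forward; pixel columns grow to the right and rows downward; lengths in mm; the calibration is good to about 2 mm. A picture is of the moment at which its call begins: read the wrist's pose just before it. There is no depth.
- arm.job_done(): hands the job in, once; it reports no verdict.
Trained networks look in the newest picture that a camera, given by its name, has taken for a name from the list of things; names that differ only in an ending like _2 or _b are one class to them, and where a whole thing is asked for, a point or a joint stands for the part that bears it (a point fixed in the world has none). Each returns a list of dicts, best first, with "conf" (0 to 1); they miss things now and then, are a little off and sometimes report something else, mostly with a low value. They report only what shows in the picture. A call takes as long as a camera call.
- models.cut_out(camera, query): "mask" (480x640 bool, what is visible of it) and "extent" ([left, top, right, bottom] in pixels, round what is visible of it).
The state is a dict: "clock": time; "joints": joint angles; "joint_vel": joint speeds; "joint_efforts": joint torques, N m; "position": TCP position; "ee_rot": TCP orientation; "contact_force": force on the tool from outside, world axes, zero at the start; "wrist_torque": the same for the moment, N m; "gripper_width": finger opening in mm.
Only numpy, scipy, OpenCV 4.12 (cv2) and the standard library are available. Lean on these libraries where they do the work, as an engineer would, in place of code of your own. Each camera call takes 0.05 s, during which the arm holds its last target.

### The job

Light the burner under the stockpot: first open the gas cock beside the hob fully, so that its lever lies in line with the gas pipe, and leave it open. Then turn that burner's dial anticlockwise past its two click stops to the sprung third position (ignition) at the end of its travel, and finish while still holding it there against its return spring. Leave the other dial at off and do not disturb the pans or the things on the counter.

Things in the scene. Friction and masses are not known exactly. Their poses are not given: they have to be found in the camera images.
- hob: Fixed steel two-burner gas hob, 440 mm deep (x), 580 wide (y), turned a few degrees. Origin: centre of its underside on the counter; front (-x) to the robot, +y the operator's left. Deck 104 mm high, pan supports 142. Its front strip (x -200 to -85 mm) slopes 20 deg down to the operator and carries the dials at x -142, y +-140 mm. Dark gas pipe, 21 mm thick, axis 52 mm high, along x at y +355 mm.
- burner_left (a point): Centre of the left burner (hob y +140 mm), at the top of its pan support, 142 mm above the counter. It belongs to the left dial.
- burner_right (a point): Centre of the right burner (hob y -140 mm), at the top of its pan support. It belongs to the right dial.
- stockpot_center (a point): Centre (half-way up) of the stockpot: plain aluminium, 190 mm across, 116 mm high with its lid plus a black knob, two loop handles. It stands on the left or on the right burner; the burner under it is the one to light.
- comal_center (a point): Centre of the comal, a flat black iron pan 228 mm across and 20 mm high with two loop handles, on the other burner.
- gas_cock (a joint): Angle of the gas cock's lever, rad: 0 = shut, lever square to the pipe, pointing away from the hob (hob +y); pi/2 = fully open at its stop, lever in line with the pipe, pointing to the operator (hob -x). Opens anticlockwise seen from above. Starts between 0 and 0.2. Stiff (about 0.5 N m); stays where it is left.
- cock_axis (a point): Point on the upright turning axis of the gas cock at mid-height of the lever, 96 mm above the counter; axes as the hob's. The brass valve and pipe under the lever reach up to 71 mm; the slim stem housing under its hub to 88 mm.
- cock_grip (a point): Middle of the grip of the gas cock's lever, 75 mm from the turning axis. Lever along its own y axis (away from the axis of turning), z up; the black sleeve is 22 mm wide, 12 mm thick (90 to 102 mm above the counter) and runs from 36 to 114 mm from the axis.
- dial_left (a joint): Angle of the left dial, rad: 0 = off (bar up the panel, pointer away from the operator), growing anticlockwise seen from above. Click stops at 0.44 and 0.94 (25, 54 deg), where it stays if let go. Third position (ignition): from 1.24 to the hard end stop at 1.396 (80 deg); sprung, it goes back to the second stop if let go. Holding it takes up to 0.25 N m, the clicks 0.1 N m.
- dial_left_grip (a point): Middle of the left dial's bar grip, on the dial's axis, 25 mm above the panel. z = the axis, out of the panel (20 deg from vertical, leaning to the operator); x = along the bar to its pointer end (white line); y across it. Bar 50 mm long, 14 mm wide; its top is 14 mm above this point; 14 mm below it the bar meets the round skirt, 50 mm across, 8 mm thick. Black plastic.
- dial_right (a joint): Angle of the right dial, rad: built and reads as the left dial. Round each dial the panel bears black marks for the pointer: ring = off, small dot = first stop, large dot = second stop, star = third position (ignition).
- dial_right_grip (a point): Middle of the right dial's bar grip; built as the left dial's.
- counter_bell: Counter bell, 84 mm across, 58 mm high, left, short of the gas cock; bystander. Origin at its underside.
- turner: Turner (spatula) with a wooden handle, 280 mm long, lying in front of the hob; bystander.
- squeeze_bottle: White squeeze bottle, 62 mm across, 190 mm high, right of the hob; bystander. Origin at its underside.
- cup_stack: Stack of grey cups, 78 mm across, 132 mm high, left of the gas cock; bystander. Origin at its underside.
- salt_shaker: Steel salt shaker, 52 mm across, 89 mm high, left of the gas cock; bystander. Origin at its underside.

How it is judged (in metres and radians):
On the way, in this order (a step that is already met when the one before it is completed fails the run):
1. the gas cock is open, its lever in line with the pipe, while both dials are still off (value of joint gas_cock above 1.45 rad and value of joint each of dial_left, dial_right below 0.15 rad), for 0.2 s.
2. the dial of the burner under the stockpot is held in the third position by the fingers (((horizontal distance between stockpot_center and burner_left below 0.05 m and value of joint dial_left above 1.24 rad and value of joint dial_right below 0.15 rad and contact force between the fingers and dial_left above 1 N) or (horizontal distance between stockpot_center and burner_right below 0.05 m and value of joint dial_right above 1.24 rad and value of joint dial_left below 0.15 rad and contact force between the fingers and dial_right above 1 N)) and value of joint gas_cock above 1.45 rad), for 0.5 s.
At the end, for the whole second after the job is handed in: The gas cock is within 7 degrees of fully open (over 1.45 rad), the dial of the burner under the stockpot is held by the fingers (over 1 N) in the third position (over 1.24 rad, 71 degrees), the other dial is off (under 0.15 rad), and pans and bystanders are within 25 mm of where they stood (all of step 2 and distance of each of stockpot_center, comal_center, counter_bell, turner, squeeze_bottle, cup_stack, salt_shaker from where it was at the start of the episode below 0.025 m); the arm keeps its last pose, push and grip.
It fails at once if a dial is turned before the gas cock is open (value of joint gas_cock below 1.4 rad and value of joint any of dial_left, dial_right above 0.25 rad).
It fails at once if the dial of the other burner is turned on ((horizontal distance between stockpot_center and burner_left below 0.05 m and value of joint dial_right above 0.25 rad) or (horizontal distance between stockpot_center and burner_right below 0.05 m and value of joint dial_left above 0.25 rad)).
It fails at once if a pan or a bystander is pushed out of place or knocked over (distance of any of stockpot_center, comal_center, counter_bell, turner, squeeze_bottle, cup_stack, salt_shaker from where it was at the start of the episode above 0.04 m or angle between any of stockpot_center, comal_center, counter_bell, squeeze_bottle, cup_stack, salt_shaker's own z axis and vertical above 0.35 rad).
It also fails if it takes over 51 s, if anything falls off the work surface, if the arm or the gripper's body presses on something with over 40 N, if the wrist force passes 120 N, or if a joint passes its speed limit or range.

## Working session

There is one attempt and no reset: what is moved stays moved. The work goes in short steps, Python scripts to look and compute and a tool call to move; the robot and the scene stay as the last step left them, time stands still between calls to the robot, and variables do not carry over. Pictures are saved under pics/ and viewed, and the job is handed in when it is done.

Besides the shell and the picture viewer there is one more tool, called after ">>>" by a JSON object that holds its "name" and its "arguments", one argument or row to a line. arm_command: Moves the arm, as the interface text tells. Its arguments: {"type":"object","properties":{"rows":{"type":"array"}},"required":["rows"]}

```bash
mkdir -p pics; ls
python3 - <<'E'
from bench import arm,get_image,models
import cv2,numpy as np
print(arm.read_state()); print(arm.grip_depth)
for n in ["scene","side","wrist"]:
    d=get_image(n); cv2.imwrite(f"pics/{n}0.png",d["img"][:,:,::-1])
    print(n,{k:v for k,v in d.items() if k!="img"})
E
```

```text
pics
{'clock': 0.0, 'joints': array([-1.05639435e+00,  3.85560762e-01,  6.57680261e-03, -5.13353285e-04,
       -1.19400131e+00, -2.58627060e-01]), 'joint_vel': array([ 0.00108388,  0.00118588,  0.00104853, -0.00068664,  0.00092763,
       -0.00051729]), 'joint_efforts': array([ 1.52215935e-04, -3.92287052e+01,  1.88399184e+01,  4.18620721e+00,
       -4.70040497e-03, -1.60131083e-05]), 'position': array([ 158.00068494, -604.07031525,  230.19773996]), 'ee_rot': array([-0.08933691,  0.7014758 ,  0.09089772,  0.70120483]), 'contact_force': array([ 0.72834225, -0.05541102, -0.28287563]), 'wrist_torque': array([-0.00752593, -0.01217207,  0.02068685]), 'gripper_width': 85.48929802913787}
18.700000000000003
scene {'K': array([[611.93625626,   0.        , 319.76710445],
       [  0.        , 611.93625626, 235.73778381],
       [  0.        ,   0.        ,   1.        ]]), 'k1': -0.09946010389766158, 'rvec': array([ 1.06010036,  2.50401043, -0.89934272]), 'tvec': array([ 359.27300382, -173.72407896, 2284.55626166])}
side {'K': array([[590.37143617,   0.        , 316.42764191],
       [  0.        , 590.37143617, 243.45598533],
       [  0.        ,   0.        ,   1.        ]]), 'k1': -0.07374307712843864, 'rvec': array([ 0.20896646, -2.72299863,  1.3834643 ]), 'tvec': array([ 486.83684169,  180.72566721, 1809.07535417])}
wrist {'K': array([[378.62839668,   0.        , 317.1859833 ],
       [  0.        , 378.62839668, 236.25299514],
       [  0.        ,   0.        ,   1.        ]]), 'k1': -0.03562280009902433, 'T_tool_cam': array([[-3.95513449e-04, -2.65095671e-01,  9.64222033e-01,
        -1.42513523e+02],
       [ 9.99999920e-01, -1.65791743e-04,  3.64607665e-04,
         9.89700528e-01],
       [ 6.32041380e-05,  9.64222100e-01,  2.65095715e-01,
        -6.81156170e+01],
       [ 0.00000000e+00,  0.00000000e+00,  0.00000000e+00,
         1.00000000e+00]])}
```

View pics/scene0.png

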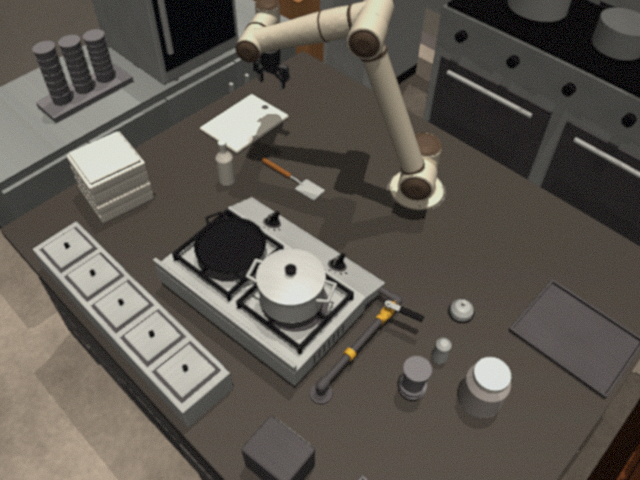

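View pics/side0.png

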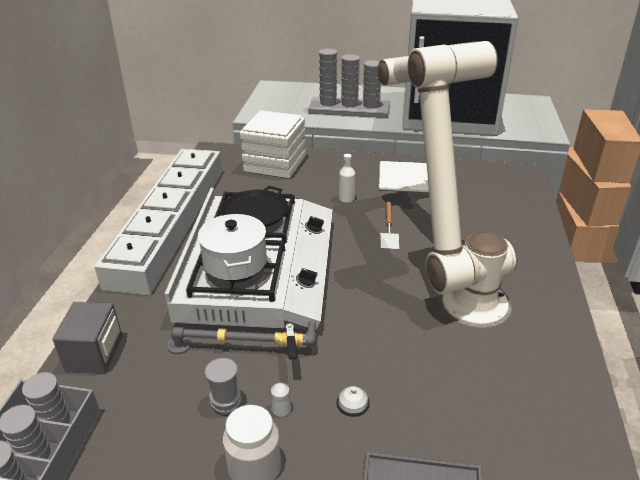

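View pics/wrist0.png

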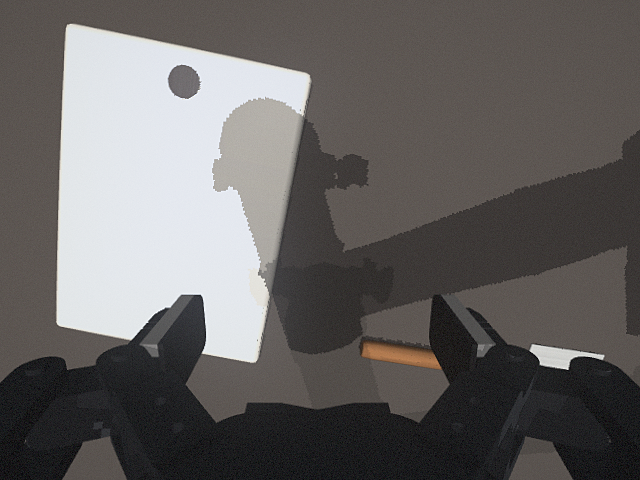

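The stockpot (scene 290,285; side 233,248) stands on the left burner, next to the gas pipe. So the left dial is the target: scene (339,263), side (308,278). The cock lever shows at scene (408,312) and side (290,340).

```bash
cat > h.py <<'E'
import numpy as np,cv2
from scipy.spatial.transform import Rotation as R
from bench import arm,get_image,models
def cam(d,pose=None):
    if "rvec" in d:
        Rm=cv2.Rodrigues(d["rvec"])[0]; t=np.array(d["tvec"])
    else:
        T=np.eye(4);T[:3,:3]=R.from_quat(pose[1]).as_matrix();T[:3,3]=pose[0]
        W=np.linalg.inv(T@d["T_tool_cam"]);Rm=W[:3,:3];t=W[:3,3]
    return Rm,t,d["K"],d["k1"]
def proj(c,P):
    Rm,t,K,k1=c; q=np.atleast_2d(P)@Rm.T+t; s=q[:,:2]/q[:,2:]
    r2=(s**2).sum(1,keepdims=True); s=s*(1+k1*r2)
    return s*[K[0,0],K[1,1]]+[K[0,2],K[1,2]]
def ray(c,uv):
    Rm,t,K,k1=c; uv=np.array(uv,float).reshape(1,1,2)
    s=cv2.undistortPoints(uv,K,np.array([k1,0,0,0,0.]))[0,0]
    d=Rm.T@np.r_[s,1]; return -Rm.T@t,d/np.linalg.norm(d)
def atz(c,uv,z):
    o,d=ray(c,uv); return o+d*(z-o[2])/d[2]
def tri(rs):
    A=sum(np.eye(3)-np.outer(d,d) for o,d in rs); b=sum((np.eye(3)-np.outer(d,d))@o for o,d in rs)
    p=np.linalg.solve(A,b); return p,[np.linalg.norm((np.eye(3)-np.outer(d,d))@(p-o)) for o,d in rs]
E
python3 - <<'E'
from h import *
import pickle
out={}
for n in ["scene","side"]:
    d=get_image(n); out[n]={"d":d}
    for q in ["hob","gas_cock","cock_grip","dial_left","dial_right","dial_left_grip","stockpot_center","comal_center","counter_bell","turner","cup_stack","salt_shaker","squeeze_bottle"]:
        r=models.cut_out(n,q); out[n][q]=r
        print(n,q,[(round(float(x["conf"]),2),[int(v) for v in x["extent"]],int(x["mask"].sum())) for x in r])
pickle.dump(out,open("o.pkl","wb"))
print(arm.read_state()["clock"])
E
```

```text
scene hob [(0.73, [154, 197, 423, 401], 16312)]
scene gas_cock [(0.61, [244, 247, 333, 322], 4361), (0.53, [381, 301, 425, 323], 344)]
scene cock_grip [(0.6, [384, 299, 423, 325], 290)]
scene dial_left [(0.47, [329, 253, 347, 268], 197)]
scene dial_right [(0.46, [265, 210, 280, 230], 139)]
scene dial_left_grip [(0.62, [330, 251, 348, 269], 174)]
scene stockpot_center [(0.72, [251, 246, 336, 323], 4211)]
scene comal_center [(0.67, [194, 216, 270, 278], 3394)]
scene counter_bell [(0.92, [447, 299, 473, 321], 529), (0.65, [330, 252, 343, 272], 183)]
scene turner [(0.9, [264, 160, 323, 199], 526), (0.46, [156, 194, 425, 406], 17332)]
scene cup_stack [(0.67, [402, 359, 431, 396], 1047)]
scene salt_shaker [(0.67, [429, 336, 455, 363], 361), (0.19, [194, 215, 268, 279], 3208)]
scene squeeze_bottle [(0.84, [216, 139, 234, 187], 638)]
side hob [(0.66, [163, 188, 335, 359], 16122)]
side gas_cock [(0.67, [287, 320, 300, 359], 281)]
side cock_grip [(0.64, [284, 320, 299, 360], 290), (0.53, [300, 270, 316, 287], 260)]
side dial_left [(0.68, [298, 266, 318, 284], 233)]
side dial_right [(0.69, [305, 219, 327, 233], 213)]
side dial_left_grip [(0.59, [299, 266, 315, 285], 243)]
side stockpot_center [(0.91, [199, 215, 264, 280], 3758)]
side comal_center [(0.64, [221, 185, 286, 228], 1656)]
side counter_bell [(0.79, [339, 386, 370, 414], 804), (0.26, [285, 320, 297, 357], 279)]
side turner [(0.7, [383, 205, 399, 248], 427)]
side cup_stack [(0.61, [205, 356, 238, 415], 1555)]
side salt_shaker [(0.98, [270, 385, 292, 415], 594)]
side squeeze_bottle [(0.92, [339, 155, 351, 205], 625), (0.15, [284, 320, 298, 359], 279)]
1.55
```

Run:
```python
import cv2
a=cv2.imread("pics/scene0.png")[180:410,140:440];cv2.imwrite("pics/sc1.png",cv2.resize(a,None,fx=2.6,fy=2.6,interpolation=cv2.INTER_CUBIC))
a=cv2.imread("pics/side0.png")[180:420,160:400];cv2.imwrite("pics/si1.png",cv2.resize(a,None,fx=2.5,fy=2.5,interpolation=cv2.INTER_CUBIC))
```

```text
(no output)
```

View pics/sc1.png

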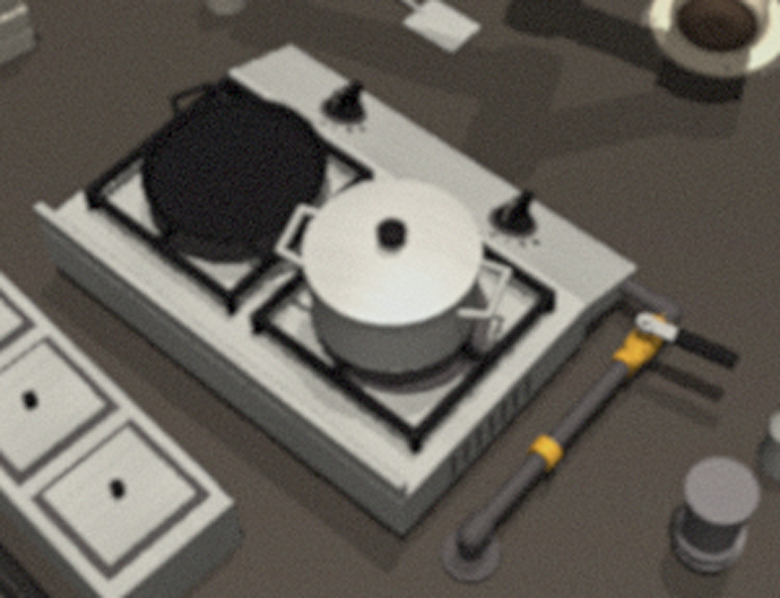

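View pics/si1.png

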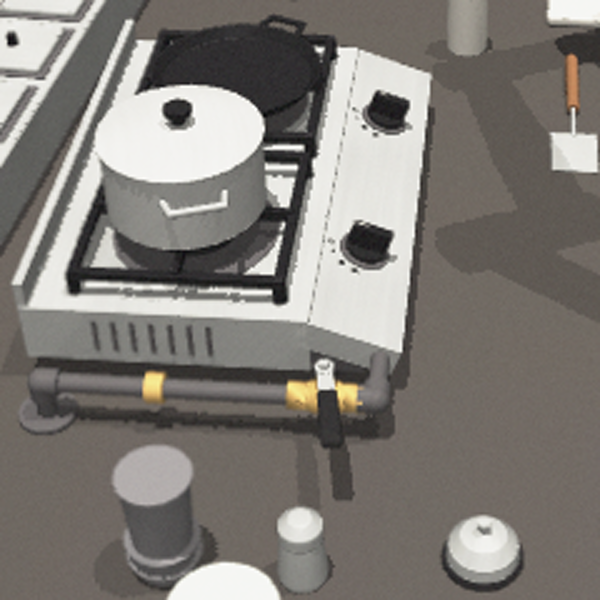

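Run:
```python
from h import *
import pickle
o=pickle.load(open("o.pkl","rb"))
cs={n:cam(o[n]["d"]) for n in o}
def cen(n,q,i=0):
    m=o[n][q][i]["mask"]; ys,xs=np.nonzero(m); return xs.mean(),ys.mean()
P={}
for q in ["dial_left","dial_right","cock_grip","counter_bell","cup_stack","salt_shaker","stockpot_center","comal_center","turner"]:
    p,e=tri([ray(cs[n],cen(n,q)) for n in cs]); P[q]=p; print(q,p.round(1),np.round(e,1))
print("dial spacing",P["dial_left"]-P["dial_right"],np.linalg.norm(P["dial_left"]-P["dial_right"]))
```

```text
dial_left [510.2  70.9  98.9] [0.4 0.4]
dial_right [ 532.6 -209.2   99.7] [0. 0.]
cock_grip [506.  338.3  94.1] [0.6 0.6]
counter_bell [329.2 439.4   6.1] [1.2 1.2]
cup_stack [648.4 493.7  76.4] [0.6 0.6]
salt_shaker [507.2 486.8  38.2] [0.3 0.3]
stockpot_center [725.9  81.4 198. ] [1.2 1.2]
comal_center [ 727.5 -197.8  157.5] [6.5 6.5]
turner [ 283.1 -330.8    5. ] [0.6 0.6]
dial spacing [-22.33371875 280.07638624  -0.81643745] 280.9666238035369
```

```bash
cat >> h.py <<'E'
def axes(q): return R.from_quat(q).as_matrix()
def delta(tp,tR,s=None):
    s=s or arm.read_state(); Rm=axes(s["ee_rot"])
    d=Rm.T@(np.array(tp)-s["position"]); w=R.from_matrix(Rm.T@tR).as_rotvec(degrees=True)
    return (d/1000).round(4),w.round(2)
def tool(xdir,ydir):
    x=np.array(xdir,float);x/=np.linalg.norm(x);y=np.array(ydir,float);y-=x*(x@y);y/=np.linalg.norm(y)
    return np.c_[x,y,np.cross(x,y)]
E
python3 - <<'E'
from h import *
import pickle
o=pickle.load(open("o.pkl","rb"))
cs={n:cam(o[n]["d"]) for n in o}
f=lambda a,b:[ray(cs["scene"],a),ray(cs["side"],b)]
sc=lambda u,v:(u/2.6+140,v/2.6+180); si=lambda u,v:(u/2.5+160,v/2.5+180)
print("hub",tri(f(sc(650,323),si(323,366))))
print("sleeve tip",tri(f(sc(735,358),si(334,443))))
print("sleeve root",tri(f(sc(676,331),si(325,390))))
th=np.deg2rad(4.55);ex=np.array([np.cos(th),np.sin(th),0]);ey=np.array([-ex[1],ex[0],0])
O=np.array([668.7,-57.4,0])
# verification: project hob model points
for n in cs:
    img=cv2.imread(f"pics/{n}0.png")
    def P(x,y,z): return O+ex*x+ey*y+np.array([0,0,z])
    pts=[P(-85,s*290,104) for s in(1,-1)]+[P(-200,s*290,104-115*np.tan(np.deg2rad(20))) for s in(1,-1)]+[P(220,s*290,104) for s in (1,-1)]+[P(-142-8.5,s*140,83.3+23.5) for s in(1,-1)]
    for u in proj(cs[n],np.array(pts)): cv2.circle(img,tuple(int(round(k*8)) for k in u),12,(0,0,255),-1,shift=3)
    for u in proj(cs[n],np.array([P(x,355,52) for x in range(-200,220,40)])): cv2.circle(img,tuple(int(round(k*8)) for k in u),12,(0,255,0),-1,shift=3)
    a=img[170:410,140:440]; cv2.imwrite(f"pics/v_{n}.png",cv2.resize(a,None,fx=2.6,fy=2.5))
print("bottle",tri([ray(cs[n],[np.nonzero(o[n]["squeeze_bottle"][0]["mask"])[1].mean(),np.nonzero(o[n]["squeeze_bottle"][0]["mask"])[0].mean()]) for n in cs]))
print(axes(arm.read_state()["ee_rot"]).round(3))
E
```

```text
hub (array([520.6161946 , 292.93526486, 102.43256478]), [np.float64(1.8712991064271063), np.float64(1.8712991064270963)])
sleeve tip (array([488.18086951, 393.58672317,  97.05983155]), [np.float64(0.2491635924067869), np.float64(0.24916359240685954)])
sleeve root (array([510.40471756, 323.9746285 , 101.87173732]), [np.float64(1.1952669722734943), np.float64(1.1952669722734255)])
bottle (array([ 461.66536659, -539.59100383,   79.65128195]), [np.float64(0.675038165611289), np.float64(0.6750381656113161)])
[[-0.    -0.253  0.967]
 [-0.     0.967  0.253]
 [-1.    -0.    -0.   ]]
```

View pics/v_scene.png

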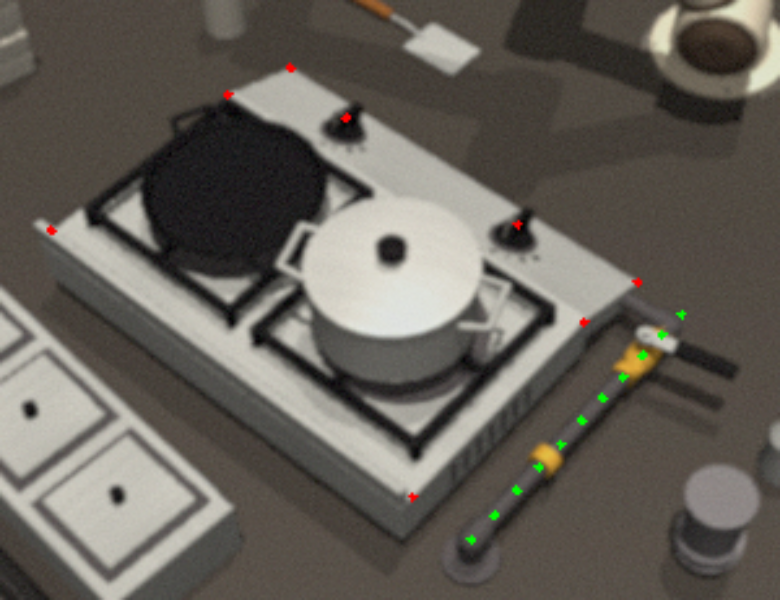

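View pics/v_side.png

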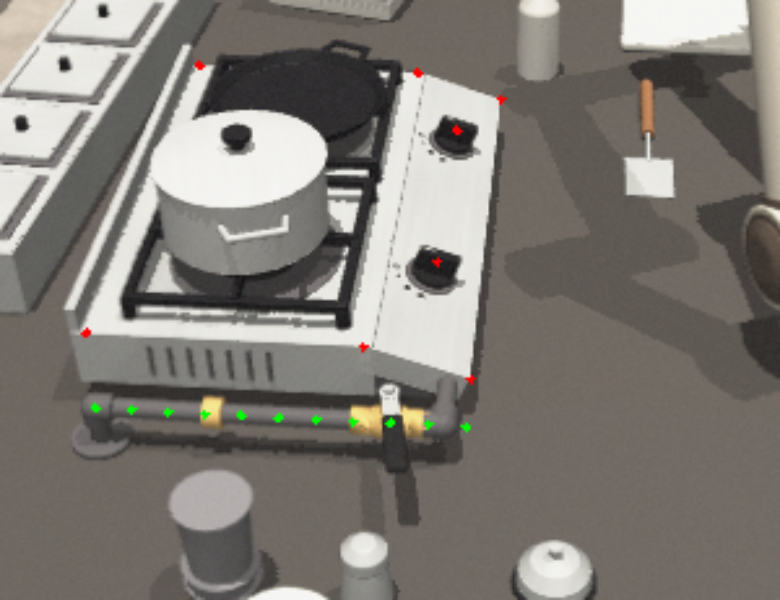

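The hob model projected from the dial fit lands on the edges, dials and pipe in both views: yaw 4.55 deg, hob origin about (669,-57). I estimate the cock axis at (519.5,285.5) with the lever starting at about 0.2 rad. Next I move to the far side of the lever with the gripper closed.

```bash
cat >> h.py <<'E'
th=np.deg2rad(4.55);ex=np.array([np.cos(th),np.sin(th),0]);ey=np.array([-ex[1],ex[0],0]);ez=np.array([0,0,1.])
A=np.array([519.5,285.5,0])
TD=tool(-ez,ey)
E
python3 - <<'E'
from h import *
for p in [(400,-300,300),(460,50,300),(540,385,300)]: print(p,delta(p,TD))
E
```

```text
(400, -300, 300) (array([-0.0687,  0.2335,  0.311 ]), array([10.11, -0.  ,  0.  ]))
(460, 50, 300) (array([-0.0687,  0.557 ,  0.4577]), array([10.11, -0.  ,  0.  ]))
(540, 385, 300) (array([-0.0687,  0.8608,  0.6198]), array([10.11, -0.  ,  0.  ]))
```

>>> {"name": "arm_command", "arguments": {
  "rows": [
    {"dx":-0.009,"dy":0.029,"dz":0.039,"wx":1.2,"gripper":1},
    {"dx":-0.018,"dy":0.058,"dz":0.078,"wx":2.5,"gripper":1},
    {"dx":-0.027,"dy":0.088,"dz":0.117,"wx":4,"gripper":1},
    {"dx":-0.036,"dy":0.117,"dz":0.156,"wx":5,"gripper":1},
    {"dx":-0.045,"dy":0.146,"dz":0.195,"wx":6,"gripper":1},
    {"dx":-0.054,"dy":0.175,"dz":0.234,"wx":7.5,"gripper":1},
    {"dx":-0.063,"dy":0.205,"dz":0.273,"wx":9,"gripper":1},
    {"dx":-0.069,"dy":0.234,"dz":0.311,"wx":10,"gripper":1}
  ]
}}

```text
validation failed for argument at $.ro...
```

Run:
```python
from h import *
print(arm.read_state())
for p in [(460,50,300),(540,385,300)]: print(p,delta(p,TD))
```

```text
{'clock': 1.55, 'joints': array([-1.05638465e+00,  3.84704265e-01,  7.90459413e-03,  1.26031866e-05,
       -1.19397764e+00, -2.58607790e-01]), 'joint_vel': array([ 0.0002193 , -0.00062068, -0.00178976,  0.00029564,  0.00057081,
       -0.00040777]), 'joint_efforts': array([-6.28216412e-08, -3.92080522e+01,  1.88617319e+01,  4.19078529e+00,
       -4.32186016e-04, -3.83493514e-06]), 'position': array([ 158.16511753, -604.64530188,  231.31317395]), 'ee_rot': array([-0.09020336,  0.70133201,  0.09018779,  0.7013294 ]), 'contact_force': array([-0.13537399, -0.1775088 ,  0.02486058]), 'wrist_torque': array([-0.00419668, -0.02824514, -0.03248602]), 'gripper_width': 85.31543512090224}
(460, 50, 300) (array([-0.0687,  0.557 ,  0.4577]), array([10.11, -0.  ,  0.  ]))
(540, 385, 300) (array([-0.0687,  0.8608,  0.6198]), array([10.11, -0.  ,  0.  ]))
```

>>> {"name": "arm_command", "arguments": {
  "rows": [
    {"dx":-0.009,"dy":0.029,"dz":0.039,"wx":1.2,"wy":0,"wz":0,"gripper":1},
    {"dx":-0.018,"dy":0.058,"dz":0.078,"wx":2.5,"wy":0,"wz":0,"gripper":1},
    {"dx":-0.027,"dy":0.088,"dz":0.117,"wx":4,"wy":0,"wz":0,"gripper":1},
    {"dx":-0.036,"dy":0.117,"dz":0.156,"wx":5,"wy":0,"wz":0,"gripper":1},
    {"dx":-0.045,"dy":0.146,"dz":0.195,"wx":6,"wy":0,"wz":0,"gripper":1},
    {"dx":-0.054,"dy":0.175,"dz":0.234,"wx":7.5,"wy":0,"wz":0,"gripper":1},
    {"dx":-0.063,"dy":0.205,"dz":0.273,"wx":9,"wy":0,"wz":0,"gripper":1},
    {"dx":-0.069,"dy":0.234,"dz":0.311,"wx":10,"wy":0,"wz":0,"gripper":1}
  ]
}}

```text
clock: 2.35
position: [400.9, -297.9, 301.5]
ee_rot: [-0.029, 0.706, 0.028, 0.707]
contact_force: [0.3, -0.2, -0.2]
gripper_width: -0.3
```

Run:
```python
from h import *
s=arm.read_state();print(s["clock"],s["position"],s["joints"].round(2),s["gripper_width"])
for p in [(460,50,300),(540,385,300)]: print(p,delta(p,TD))
```

```text
2.35 [ 400.89840123 -297.87816716  301.45545852] [-0.31  0.12 -0.17  0.   -1.28 -1.18] -0.3323169085928115
(460, 50, 300) (array([0.0013, 0.342 , 0.087 ]), array([0.07, 0.09, 0.06]))
(540, 385, 300) (array([0.0011, 0.6694, 0.1937]), array([0.07, 0.09, 0.06]))
```

>>> {"name": "arm_command", "arguments": {
  "rows": [
    {"dx":0.001,"dy":0.048,"dz":0.013,"wx":0,"wy":0,"wz":0,"gripper":1},
    {"dx":0.001,"dy":0.096,"dz":0.026,"wx":0,"wy":0,"wz":0,"gripper":1},
    {"dx":0.001,"dy":0.144,"dz":0.039,"wx":0,"wy":0,"wz":0,"gripper":1},
    {"dx":0.001,"dy":0.192,"dz":0.052,"wx":0,"wy":0,"wz":0,"gripper":1},
    {"dx":0.001,"dy":0.24,"dz":0.065,"wx":0,"wy":0,"wz":0,"gripper":1},
    {"dx":0.001,"dy":0.288,"dz":0.078,"wx":0,"wy":0,"wz":0,"gripper":1},
    {"dx":0.001,"dy":0.336,"dz":0.09,"wx":0,"wy":0,"wz":0,"gripper":1},
    {"dx":0.001,"dy":0.384,"dz":0.102,"wx":0,"wy":0,"wz":0,"gripper":1}
  ]
}}

```text
clock: 3.15
position: [471.5, 95.2, 300.8]
ee_rot: [-0.029, 0.706, 0.029, 0.708]
contact_force: [1.0, -0.7, -0.1]
gripper_width: -0.1
```

Run:
```python
from h import *
s=arm.read_state();print(s["clock"],s["position"],s["joints"].round(2),s["gripper_width"])
for p in [(480,330,300),(540,385,300),(540,385,80)]: print(p,delta(p,TD))
```

```text
3.15 [471.48464391  95.23933428 300.78959024] [ 0.54  0.09 -0.21  0.   -1.27 -2.03] -0.05406109229491387
(480, 330, 300) (array([0.0007, 0.2333, 0.0275]), array([0.11, 0.16, 0.03]))
(540, 385, 300) (array([0.0009, 0.2832, 0.0918]), array([0.11, 0.16, 0.03]))
(540, 385, 80) (array([0.2209, 0.2834, 0.0912]), array([0.11, 0.16, 0.03]))
```

>>> {"name": "arm_command", "arguments": {
  "rows": [
    {"dx":0.001,"dy":0.046,"dz":0.012,"wx":0,"wy":0,"wz":0,"gripper":1},
    {"dx":0.001,"dy":0.092,"dz":0.024,"wx":0,"wy":0,"wz":0,"gripper":1},
    {"dx":0.001,"dy":0.138,"dz":0.036,"wx":0,"wy":0,"wz":0,"gripper":1},
    {"dx":0.001,"dy":0.184,"dz":0.05,"wx":0,"wy":0,"wz":0,"gripper":1},
    {"dx":0.001,"dy":0.23,"dz":0.065,"wx":0,"wy":0,"wz":0,"gripper":1},
    {"dx":0.001,"dy":0.26,"dz":0.08,"wx":0,"wy":0,"wz":0,"gripper":1},
    {"dx":0.001,"dy":0.283,"dz":0.092,"wx":0,"wy":0,"wz":0,"gripper":1},
    {"dx":0.001,"dy":0.283,"dz":0.092,"wx":0,"wy":0,"wz":0,"gripper":1}
  ]
}}

```text
clock: 3.95
position: [540.6, 387.6, 297.8]
ee_rot: [-0.03, 0.706, 0.029, 0.707]
contact_force: [-0.9, -0.0, -0.2]
gripper_width: 0.3
```

Run:
```python
from h import *
s=arm.read_state();print(s["clock"],s["position"],s["joints"].round(2),s["gripper_width"])
d=get_image("wrist"); c=cam(d,(s["position"],s["ee_rot"])); img=d["img"][:,:,::-1].copy()
r=models.cut_out("wrist","cock_grip")
for x in r: print(x["conf"],x["extent"])
u=lambda a:ey*np.cos(a)-ex*np.sin(a)
for a,col in((0.,(0,0,255)),(.2,(0,255,0))):
    for P in (A+96*ez,A+96*ez+36*u(a),A+96*ez+114*u(a)):
        q=proj(c,P)[0]; print(q.round()); cv2.circle(img,tuple(int(v) for v in q),3,col,-1)
cv2.imwrite("pics/w2.png",img)
print(delta((540,385,80),TD))
```

```text
3.95 [540.63771791 387.57583872 297.75113208] [ 0.87  0.42  0.23  0.   -1.38 -2.35] 0.2832859187614956
0.84 [194.6, 143.1, 334.0, 192.1]
[206. 177.]
[246. 177.]
[332. 177.]
[206. 177.]
[245. 169.]
[330. 151.]
(array([ 0.219 ,  0.0004, -0.0004]), array([0.13, 0.1 , 0.09]))
```

View pics/w2.png

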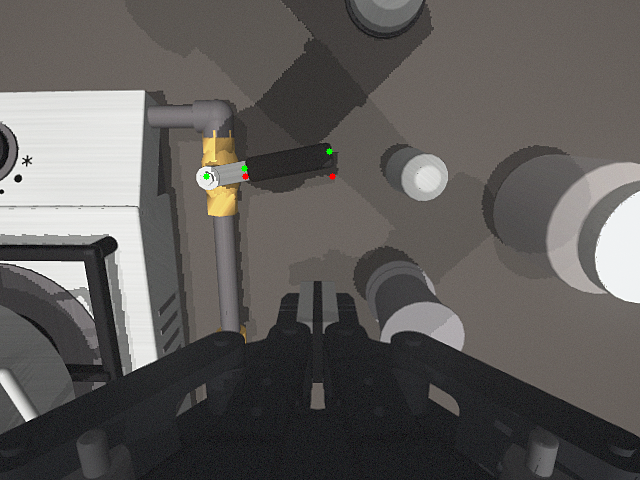

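The wrist view matches the model: hub at pixel (206,177) and lever tip at (332,152), so the angle is about 0.2 rad. The fingers are clear behind the lever, so I descend.

>>> {"name": "arm_command", "arguments": {
  "rows": [
    {"dx":0.045,"dy":0,"dz":0,"wx":0,"wy":0,"wz":0,"gripper":1},
    {"dx":0.09,"dy":0,"dz":0,"wx":0,"wy":0,"wz":0,"gripper":1},
    {"dx":0.135,"dy":0,"dz":0,"wx":0,"wy":0,"wz":0,"gripper":1},
    {"dx":0.175,"dy":0,"dz":0,"wx":0,"wy":0,"wz":0,"gripper":1},
    {"dx":0.2,"dy":0,"dz":0,"wx":0,"wy":0,"wz":0,"gripper":1},
    {"dx":0.215,"dy":0,"dz":0,"wx":0,"wy":0,"wz":0,"gripper":1},
    {"dx":0.218,"dy":0,"dz":0,"wx":0,"wy":0,"wz":0,"gripper":1},
    {"dx":0.218,"dy":0,"dz":0,"wx":0,"wy":0,"wz":0,"gripper":1}
  ]
}}

```text
clock: 4.85
position: [540.6, 383.9, 81.7]
ee_rot: [-0.029, 0.706, 0.028, 0.707]
contact_force: [0.2, 0.0, 1.4]
gripper_width: -0.1
```

Run:
```python
from h import *
s=arm.read_state();print(s["clock"],s["position"],s["contact_force"])
for a in np.linspace(.2,np.pi/2,15):
    u=ey*np.cos(a)-ex*np.sin(a); n=ex*np.cos(a)+ey*np.sin(a)
    p=A+85*u+n*(11+11*np.cos(a)+15*np.sin(a))+80*ez
    print(round(a,2),p.round(0),delta(p,TD,s)[0])
```

```text
4.85 [540.61540822 383.92623122  81.68506199] [0.16832022 0.03110893 1.38251149]
0.2 [520. 374.  80.] [ 0.0017 -0.0082 -0.0215]
0.3 [512. 374.  80.] [ 0.0016 -0.0075 -0.029 ]
0.4 [505. 373.  80.] [ 0.0016 -0.0076 -0.0368]
0.49 [497. 372.  80.] [ 0.0016 -0.0083 -0.0447]
0.59 [489. 370.  80.] [ 0.0016 -0.0099 -0.0526]
0.69 [481. 367.  80.] [ 0.0016 -0.0123 -0.0606]
0.79 [474. 363.  80.] [ 0.0016 -0.0155 -0.0684]
0.89 [466. 358.  80.] [ 0.0016 -0.0196 -0.076 ]
0.98 [460. 353.  80.] [ 0.0016 -0.0245 -0.0833]
1.08 [453. 346.  80.] [ 0.0015 -0.0303 -0.0901]
1.18 [448. 339.  80.] [ 0.0015 -0.0369 -0.0964]
1.28 [443. 331.  80.] [ 0.0015 -0.0443 -0.102 ]
1.37 [438. 323.  80.] [ 0.0015 -0.0524 -0.1069]
1.47 [435. 314.  80.] [ 0.0016 -0.061  -0.1109]
1.57 [433. 305.  80.] [ 0.0016 -0.0702 -0.114 ]
```

>>> {"name": "arm_command", "arguments": {
  "rows": [
    {"dx":0,"dy":-0.007,"dz":-0.016,"wx":0,"wy":0,"wz":0,"gripper":1},
    {"dx":0,"dy":-0.008,"dz":-0.03,"wx":0,"wy":0,"wz":0,"gripper":1},
    {"dx":0,"dy":-0.009,"dz":-0.045,"wx":0,"wy":0,"wz":0,"gripper":1},
    {"dx":0,"dy":-0.012,"dz":-0.06,"wx":0,"wy":0,"wz":0,"gripper":1},
    {"dx":0,"dy":-0.018,"dz":-0.073,"wx":0,"wy":0,"wz":0,"gripper":1},
    {"dx":0,"dy":-0.025,"dz":-0.084,"wx":0,"wy":0,"wz":0,"gripper":1},
    {"dx":0,"dy":-0.034,"dz":-0.094,"wx":0,"wy":0,"wz":0,"gripper":1},
    {"dx":0,"dy":-0.044,"dz":-0.102,"wx":0,"wy":0,"wz":0,"gripper":1}
  ]
}}

```text
clock: 5.65
position: [447.5, 337.0, 86.5]
ee_rot: [-0.026, 0.701, 0.034, 0.712]
contact_force: [6.8, 5.6, 0.9]
gripper_width: -0.0
```

Run:
```python
from h import *
s=arm.read_state();print(s["clock"],s["position"],s["contact_force"])
d=get_image("wrist");cv2.imwrite("pics/w3.png",d["img"][:,:,::-1])
for a in np.linspace(1.2,np.pi/2,6):
    u=ey*np.cos(a)-ex*np.sin(a); n=ex*np.cos(a)+ey*np.sin(a)
    p=A+85*u+n*(11+11*np.cos(a)+15*np.sin(a))+80*ez
    print(round(a,2),p.round(0),delta(p,TD,s)[0])
```

```text
5.65 [447.50582619 337.02293809  86.49393166] [6.83717082 5.61718885 0.8532579 ]
1.2 [446. 338.  80.] [ 0.0065  0.0007 -0.0012]
1.27 [443. 332.  80.] [ 0.0063 -0.005  -0.0054]
1.35 [439. 325.  80.] [ 0.0062 -0.011  -0.0092]
1.42 [437. 319.  80.] [ 0.0061 -0.0174 -0.0125]
1.5 [434. 312.  80.] [ 0.006  -0.0241 -0.0153]
1.57 [433. 305.  80.] [ 0.0059 -0.0311 -0.0176]
```

View pics/w3.png

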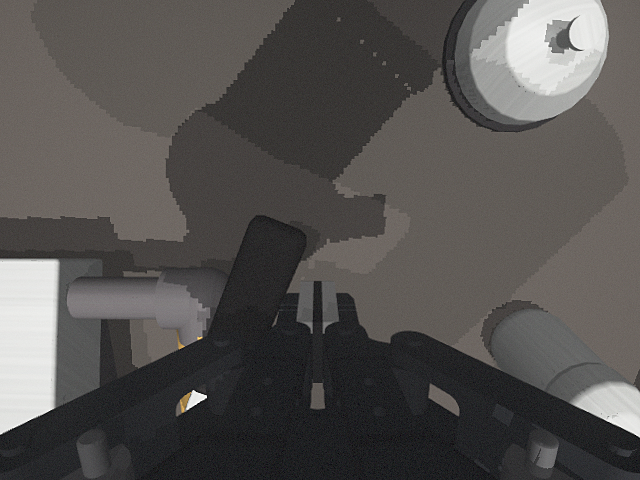

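The fingers are pushing the lever's left face, and it is now at roughly 1.2 rad. I continue to the stop.

>>> {"name": "arm_command", "arguments": {
  "rows": [
    {"dx":0.004,"dy":-0.006,"dz":-0.006,"wx":0,"wy":0,"wz":0,"gripper":1},
    {"dx":0.005,"dy":-0.012,"dz":-0.01,"wx":0,"wy":0,"wz":0,"gripper":1},
    {"dx":0.005,"dy":-0.018,"dz":-0.013,"wx":0,"wy":0,"wz":0,"gripper":1},
    {"dx":0.005,"dy":-0.024,"dz":-0.015,"wx":0,"wy":0,"wz":0,"gripper":1},
    {"dx":0.005,"dy":-0.03,"dz":-0.017,"wx":0,"wy":0,"wz":0,"gripper":1},
    {"dx":0.005,"dy":-0.035,"dz":-0.018,"wx":0,"wy":0,"wz":0,"gripper":1},
    {"dx":0.005,"dy":-0.038,"dz":-0.018,"wx":0,"wy":0,"wz":0,"gripper":1},
    {"dx":0.005,"dy":-0.038,"dz":-0.018,"wx":0,"wy":0,"wz":0,"gripper":1}
  ]
}}

```text
clock: 6.5
position: [435.0, 304.1, 84.9]
ee_rot: [-0.02, 0.697, 0.04, 0.716]
contact_force: [-2.1, 16.6, 0.3]
gripper_width: 0.4
```

Run:
```python
from h import *
s=arm.read_state();print(s["clock"],s["position"],s["contact_force"],(s["position"]-A)@ey,(s["position"]-A)@ex)
d=get_image("wrist");cv2.imwrite("pics/w4.png",d["img"][:,:,::-1])
```

```text
6.5 [434.95337601 304.0540967   84.93924407] [-2.06475029 16.59536307  0.31886107] 25.202625730131547 -82.80829541236822
```

View pics/w4.png

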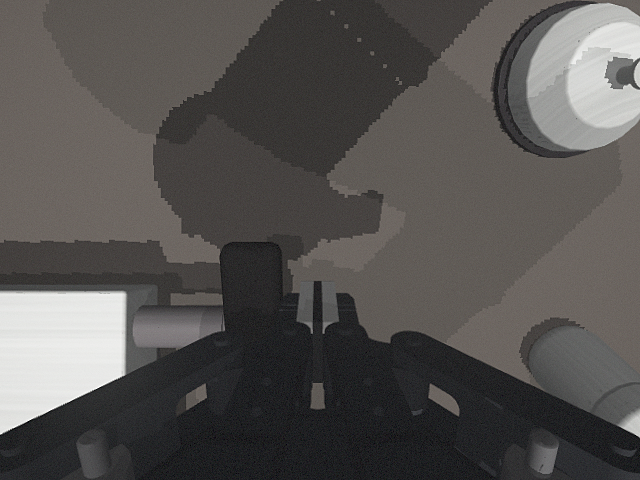

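Reaction force is 17 N, so about 1.4 N m on a 0.5 N m lever, and it is no longer moving. That puts it at the stop, and the lever looks parallel to the pipe at (252,290). I retreat and then check it.

>>> {"name": "arm_command", "arguments": {
  "rows": [
    {"dx":0,"dy":0.012,"dz":0,"wx":0,"wy":0,"wz":0,"gripper":1},
    {"dx":0,"dy":0.03,"dz":0,"wx":0,"wy":0,"wz":0,"gripper":1},
    {"dx":-0.04,"dy":0.032,"dz":0,"wx":0,"wy":0,"wz":0,"gripper":1},
    {"dx":-0.085,"dy":0.032,"dz":0,"wx":0,"wy":0,"wz":0,"gripper":1},
    {"dx":-0.13,"dy":0.032,"dz":0,"wx":0,"wy":0,"wz":0,"gripper":1},
    {"dx":-0.17,"dy":0.032,"dz":0,"wx":0,"wy":0,"wz":0,"gripper":1},
    {"dx":-0.18,"dy":0.01,"dz":0,"wx":0,"wy":0,"wz":0,"gripper":0.2},
    {"dx":-0.18,"dy":-0.03,"dz":0,"wx":0,"wy":0,"wz":0,"gripper":0.2}
  ]
}}

```text
clock: 7.35
position: [433.4, 270.2, 266.2]
ee_rot: [-0.021, 0.696, 0.041, 0.717]
contact_force: [1.0, -0.2, -0.5]
gripper_width: 28.4
```

```bash
cat >> h.py <<'E'
O=np.array([668.7,-57.4,0]); t20=np.deg2rad(20)
N=-np.sin(t20)*ex+np.cos(t20)*ez
G=O-142*ex+140*ey+83.3*ez+25*N
B=np.cross(ey,N)  # bar dir at off
TG=tool(-N,ey)
E
python3 - <<'E'
from h import *
s=arm.read_state();print(s["clock"],s["position"],s["joints"].round(2),G,N,B)
d=get_image("wrist"); c=cam(d,(s["position"],s["ee_rot"])); img=d["img"][:,:,::-1].copy()
for P in (A+102*ez,A+102*ez-114*ex):
    q=proj(c,P)[0]; cv2.circle(img,tuple(int(v) for v in q),3,(0,0,255),-1)
cv2.imwrite("pics/w5.png",img)
d=get_image("side");cv2.imwrite("pics/s5.png",cv2.resize(d["img"][180:420,160:400,::-1],None,fx=2.5,fy=2.5))
print(delta(G+120*N,TG))
E
```

```text
7.35 [433.42624875 270.22247128 266.16187571] [ 0.88  0.14 -0.24  0.   -1.15 -2.36] [507.51789285  70.21576104 106.79231552] [-0.34094226 -0.02713213  0.93969262] [0.93673117 0.07454491 0.34202014]
(array([ 0.0401, -0.2017,  0.0173]), array([ -0.11, -18.54,  -1.42]))
```

View pics/w5.png

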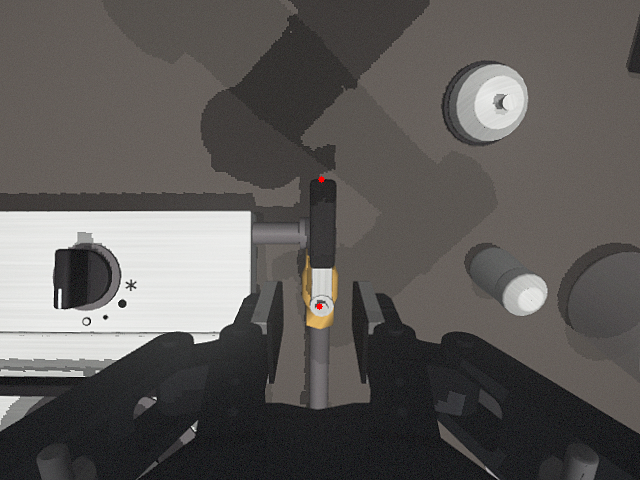

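View pics/s5.png

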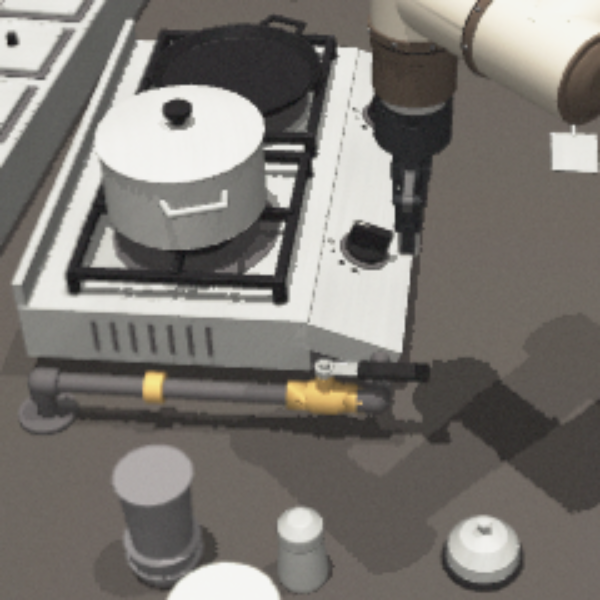

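The lever lies along the pipe (wrist, (320,180) to (320,305)), matching the prediction. The dial is still at off. Next is the pre-grasp, tilted along the dial's axis.

>>> {"name": "arm_command", "arguments": {
  "rows": [
    {"dx":0.005,"dy":-0.04,"dz":0.003,"wx":0,"wy":-4,"wz":0,"gripper":0.2},
    {"dx":0.01,"dy":-0.08,"dz":0.006,"wx":0,"wy":-8,"wz":-0.5,"gripper":0.2},
    {"dx":0.018,"dy":-0.12,"dz":0.01,"wx":0,"wy":-12,"wz":-1,"gripper":0.2},
    {"dx":0.026,"dy":-0.16,"dz":0.014,"wx":0,"wy":-16,"wz":-1.4,"gripper":0.2},
    {"dx":0.034,"dy":-0.19,"dz":0.017,"wx":0,"wy":-18.5,"wz":-1.4,"gripper":0.2},
    {"dx":0.04,"dy":-0.2,"dz":0.017,"wx":0,"wy":-18.5,"wz":-1.4,"gripper":0.2},
    {"dx":0.04,"dy":-0.202,"dz":0.017,"wx":0,"wy":-18.5,"wz":-1.4,"gripper":0.2},
    {"dx":0.04,"dy":-0.202,"dz":0.017,"wx":0,"wy":-18.5,"wz":-1.4,"gripper":0.2}
  ]
}}

```text
clock: 8.25
position: [467.2, 67.3, 220.1]
ee_rot: [-0.022, 0.573, 0.032, 0.818]
contact_force: [1.1, -0.0, -0.5]
gripper_width: 34.1
```

Run:
```python
from h import *
s=arm.read_state();print(s["clock"],s["position"],s["joints"].round(2),s["gripper_width"])
d=get_image("wrist"); c=cam(d,(s["position"],s["ee_rot"])); img=d["img"][:,:,::-1].copy()
T=G+14*N
for P in [T+a*25*B+b*7*ey for a in(1,-1) for b in (1,-1)]+[G-22*N+25*v for v in (ey,-ey,-B)]:
    q=proj(c,P)[0]; cv2.circle(img,tuple(int(round(v)) for v in q),2,(0,0,255),-1)
cv2.imwrite("pics/w6.png",img)
print(delta(G+50*N,TG),delta(G-9*N,TG))
```

```text
8.25 [467.1889026   67.28202587 220.10479411] [ 0.59 -0.04 -0.71  0.29 -0.62 -2.29] 34.05682621366248
(array([ 0.0704, -0.0008, -0.0011]), array([-0.09,  0.01, -0.03])) (array([ 0.1294, -0.0008, -0.0011]), array([-0.09,  0.01, -0.03]))
```

View pics/w6.png

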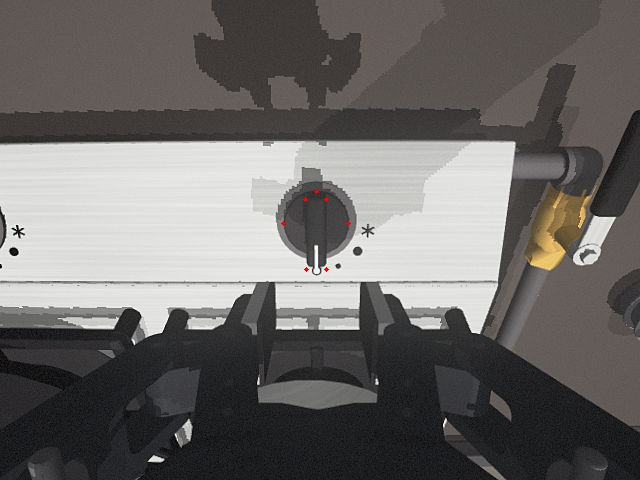

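The projected bar and skirt outline (red) fit the dial at (316,230) to within about 2 mm. I descend along its axis.

>>> {"name": "arm_command", "arguments": {
  "rows": [
    {"dx":0.035,"dy":-0.001,"dz":-0.002,"wx":0,"wy":0,"wz":0,"gripper":0.2},
    {"dx":0.07,"dy":-0.001,"dz":-0.002,"wx":0,"wy":0,"wz":0,"gripper":0.2},
    {"dx":0.1,"dy":-0.001,"dz":-0.0025,"wx":0,"wy":0,"wz":0,"gripper":0.2},
    {"dx":0.118,"dy":-0.001,"dz":-0.0025,"wx":0,"wy":0,"wz":0,"gripper":0.2},
    {"dx":0.127,"dy":-0.001,"dz":-0.0025,"wx":0,"wy":0,"wz":0,"gripper":0.2},
    {"dx":0.128,"dy":-0.001,"dz":-0.0025,"wx":0,"wy":0,"wz":0,"gripper":0.2},
    {"dx":0.128,"dy":-0.001,"dz":-0.0025,"wx":0,"wy":0,"wz":0,"gripper":0.2},
    {"dx":0.128,"dy":-0.001,"dz":-0.0025,"wx":0,"wy":0,"wz":0,"gripper":0.2}
  ]
}}

```text
clock: 9.1
position: [510.2, 71.3, 102.1]
ee_rot: [-0.022, 0.573, 0.033, 0.818]
contact_force: [0.3, -1.0, 0.0]
gripper_width: 34.1
```

Run:
```python
from h import *
s=arm.read_state();print(s["clock"],s["position"],s["joints"].round(2),s["gripper_width"],s["contact_force"])
d=get_image("wrist");cv2.imwrite("pics/w7.png",d["img"][:,:,::-1])
print(delta(G-9*N-1.5*B,TG))
```

```text
9.1 [510.15846255  71.28052469 102.10561874] [ 0.43  0.2  -0.92  0.79 -0.16 -2.69] 34.10478091878805 [ 0.29049242 -0.99922777  0.02155065]
(array([ 0.0037, -0.0008, -0.0023]), array([-0.06,  0.  , -0.13]))
```

View pics/w7.png

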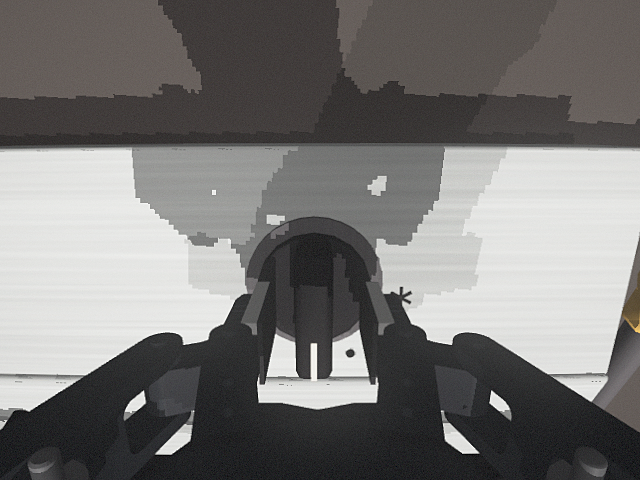

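The bar sits centred between the pads, but joint 5 is at the edge of its range (-0.16). I will pitch the tool about 12 deg more upright in the bar's plane, which keeps the pads parallel to it, and turn rigidly about the dial's axis from there.

```bash
cat >> h.py <<'E'
G2=G-1.0*B
def dialpose(theta_deg,delta_deg=12):
    d=np.deg2rad(delta_deg); u=N*np.cos(d)+B*np.sin(d)
    T0=tool(-u,ey); p0=G2+10.7*N-18.7*u
    Rz=R.from_rotvec(N*np.deg2rad(theta_deg)).as_matrix()
    return G2+Rz@(p0-G2), Rz@T0
E
python3 - <<'E'
from h import *
print(arm.read_state()["joints"],delta(*dialpose(0)))
E
```

```text
[ 0.42605958  0.2029089  -0.92431194  0.79465245 -0.16064701 -2.68717538] (array([ 0.0023, -0.0008, -0.0057]), array([-0.05, 12.  , -0.13]))
```

>>> {"name": "arm_command", "arguments": {
  "rows": [
    {"dx":0,"dy":-0.001,"dz":-0.0015,"wx":0,"wy":3,"wz":0,"gripper":0.2},
    {"dx":0.001,"dy":-0.001,"dz":-0.003,"wx":0,"wy":6,"wz":0,"gripper":0.2},
    {"dx":0.001,"dy":-0.001,"dz":-0.0045,"wx":0,"wy":9,"wz":0,"gripper":0.2},
    {"dx":0.002,"dy":-0.001,"dz":-0.0055,"wx":0,"wy":12,"wz":0,"gripper":0.2},
    {"dx":0.002,"dy":-0.001,"dz":-0.0055,"wx":0,"wy":12,"wz":0,"gripper":0.2},
    {"dx":0.002,"dy":-0.001,"dz":-0.0055,"wx":0,"wy":12,"wz":0,"gripper":0.2},
    {"dx":0.002,"dy":-0.001,"dz":-0.0055,"wx":0,"wy":12,"wz":0,"gripper":0.2},
    {"dx":0.002,"dy":-0.001,"dz":-0.0055,"wx":0,"wy":12,"wz":0,"gripper":0.2}
  ]
}}

```text
clock: 9.95
position: [504.6, 69.3, 98.2]
ee_rot: [-0.025, 0.656, 0.031, 0.754]
contact_force: [-0.7, 0.0, 0.8]
gripper_width: 34.3
```

Run:
```python
from h import *
s=arm.read_state();print(s["clock"],s["joints"].round(3),s["contact_force"],delta(*dialpose(0)))
d=get_image("wrist");cv2.imwrite("pics/w8.png",d["img"][:,:,::-1])
```

```text
9.95 [ 0.487  0.277 -0.587  0.097 -0.58  -2.057] [-0.68481109  0.02604525  0.76222356] (array([0.0004, 0.0006, 0.001 ]), array([-0.02, -0.03, -0.11]))
```

View pics/w8.png

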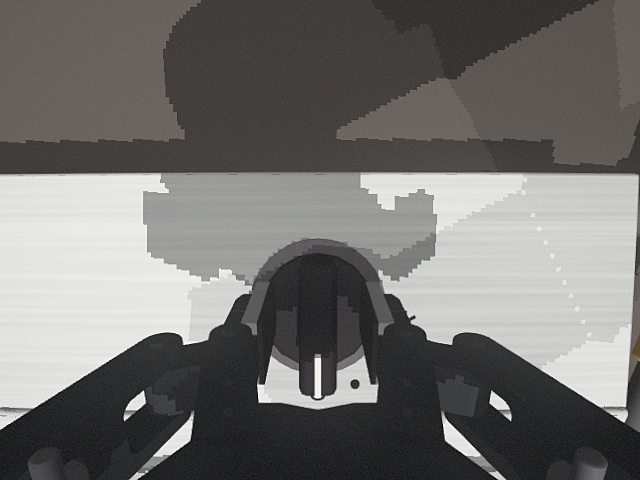

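Joint 5 is now at -0.58 and the bar is still centred between the pads at (318,330). I close the gripper.

>>> {"name": "arm_command", "arguments": {
  "rows": [
    {"dx":0,"dy":0,"dz":0,"wx":0,"wy":0,"wz":0,"gripper":1},
    {"dx":0,"dy":0,"dz":0,"wx":0,"wy":0,"wz":0,"gripper":1},
    {"dx":0,"dy":0,"dz":0,"wx":0,"wy":0,"wz":0,"gripper":1},
    {"dx":0,"dy":0,"dz":0,"wx":0,"wy":0,"wz":0,"gripper":1},
    {"dx":0,"dy":0,"dz":0,"wx":0,"wy":0,"wz":0,"gripper":1},
    {"dx":0,"dy":0,"dz":0,"wx":0,"wy":0,"wz":0,"gripper":1},
    {"dx":0,"dy":0,"dz":0,"wx":0,"wy":0,"wz":0,"gripper":1},
    {"dx":0,"dy":0,"dz":0,"wx":0,"wy":0,"wz":0,"gripper":1}
  ]
}}

```text
clock: 10.8
position: [504.3, 69.3, 98.4]
ee_rot: [-0.025, 0.656, 0.03, 0.754]
contact_force: [-4.7, 1.3, 4.9]
gripper_width: 12.6
```

Run:
```python
from h import *
s=arm.read_state();print(s["clock"],s["joints"].round(3),s["contact_force"],s["gripper_width"],delta(*dialpose(0)))
for t in range(5,50,5): print(t,*delta(*dialpose(t),s))
```

```text
10.8 [ 0.487  0.277 -0.587  0.097 -0.581 -2.057] [-4.68915944  1.33373574  4.93780552] 12.591688692744581 (array([0.0006, 0.0007, 0.0012]), array([-0.03, -0.07, -0.1 ]))
5 [0.0006 0.0004 0.0013] [-4.92 -0.07 -1.14]
10 [0.0006 0.     0.0013] [-9.81 -0.06 -2.18]
15 [ 0.0006 -0.0003  0.0014] [-14.7   -0.06  -3.22]
20 [ 0.0005 -0.0006  0.0015] [-19.59  -0.05  -4.27]
25 [ 0.0005 -0.0009  0.0016] [-24.48  -0.05  -5.31]
30 [ 0.0005 -0.0012  0.0018] [-29.37  -0.04  -6.35]
35 [ 0.0004 -0.0015  0.0019] [-34.26  -0.04  -7.39]
40 [ 0.0004 -0.0018  0.0021] [-39.15  -0.04  -8.43]
45 [ 0.0004 -0.0021  0.0024] [-4.404e+01 -3.000e-02 -9.470e+00]
```

Gripped at 12.6 mm. Now I turn about the dial axis, first 40 deg.

>>> {"name": "arm_command", "arguments": {
  "rows": [
    {"dx":0,"dy":-0.0003,"dz":0,"wx":-5,"wy":0,"wz":-1.1,"gripper":1},
    {"dx":0,"dy":-0.0007,"dz":0.0001,"wx":-10,"wy":0,"wz":-2.2,"gripper":1},
    {"dx":0,"dy":-0.001,"dz":0.0002,"wx":-14.7,"wy":0,"wz":-3.2,"gripper":1},
    {"dx":0,"dy":-0.0013,"dz":0.0003,"wx":-19.6,"wy":0,"wz":-4.2,"gripper":1},
    {"dx":0,"dy":-0.0016,"dz":0.0004,"wx":-24.5,"wy":0,"wz":-5.2,"gripper":1},
    {"dx":0,"dy":-0.0019,"dz":0.0006,"wx":-29.4,"wy":0,"wz":-6.3,"gripper":1},
    {"dx":0,"dy":-0.0022,"dz":0.0007,"wx":-34.3,"wy":0,"wz":-7.3,"gripper":1},
    {"dx":0,"dy":-0.0025,"dz":0.0009,"wx":-39.2,"wy":0,"wz":-8.4,"gripper":1}
  ]
}}

```text
clock: 11.6
position: [505.8, 65.6, 98.9]
ee_rot: [-0.325, 0.604, 0.194, 0.701]
contact_force: [4.4, -9.0, 1.9]
gripper_width: 12.8
```

Run:
```python
from h import *
s=arm.read_state();print(s["clock"],s["joints"].round(3),s["contact_force"],s["wrist_torque"],s["gripper_width"],delta(*dialpose(40)))
d=get_image("wrist");cv2.imwrite("pics/w9.png",d["img"][:,:,::-1])
for t in range(45,95,5): print(t,*delta(*dialpose(t),s))
```

```text
11.6 [ 0.545  0.268 -0.725  0.429 -0.512 -1.728] [ 4.38683888 -8.99249022  1.93274374] [-2.36788274 -1.32403861 -0.43184558] 12.775538550048205 (array([0.0005, 0.0011, 0.0019]), array([ 0.18, -0.11,  0.08]))
45 [0.0005 0.0007 0.0019] [-4.71 -0.11 -0.97]
50 [0.0005 0.0004 0.0019] [-9.6  -0.11 -2.01]
55 [0.0005 0.0001 0.002 ] [-14.49  -0.11  -3.05]
60 [ 0.0004 -0.0003  0.0021] [-19.38  -0.12  -4.1 ]
65 [ 0.0004 -0.0006  0.0022] [-24.27  -0.12  -5.14]
70 [ 0.0004 -0.0009  0.0024] [-29.16  -0.12  -6.19]
75 [ 0.0004 -0.0012  0.0026] [-34.04  -0.12  -7.23]
80 [ 0.0003 -0.0014  0.0028] [-38.93  -0.12  -8.28]
85 [ 0.0003 -0.0017  0.003 ] [-43.82  -0.12  -9.32]
90 [ 0.0002 -0.0019  0.0032] [-48.71  -0.12 -10.37]
```

View pics/w9.png

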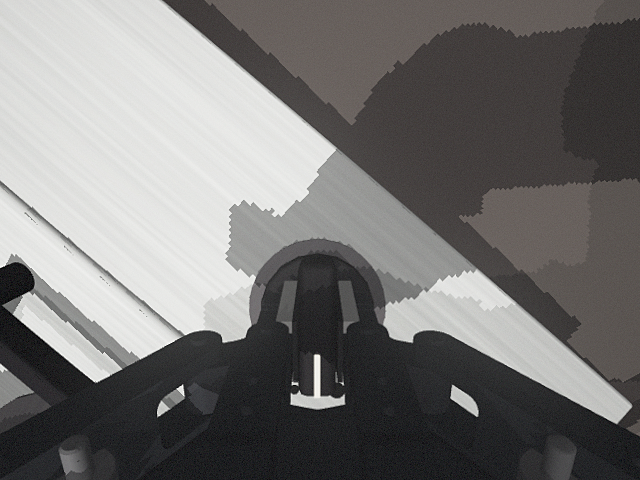

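The bar has followed to about 40 deg and stays aligned with the pads, with low forces. I continue to the end.

>>> {"name": "arm_command", "arguments": {
  "rows": [
    {"dx":0,"dy":-0.0002,"dz":0.0001,"wx":-5,"wy":0,"wz":-1.1,"gripper":1},
    {"dx":0,"dy":-0.0005,"dz":0.0002,"wx":-10,"wy":0,"wz":-2.2,"gripper":1},
    {"dx":0,"dy":-0.0008,"dz":0.0003,"wx":-15,"wy":0,"wz":-3.2,"gripper":1},
    {"dx":0,"dy":-0.0011,"dz":0.0004,"wx":-20,"wy":0,"wz":-4.2,"gripper":1},
    {"dx":0,"dy":-0.0014,"dz":0.0005,"wx":-25,"wy":0,"wz":-5.3,"gripper":1},
    {"dx":0,"dy":-0.0017,"dz":0.0006,"wx":-30,"wy":0,"wz":-6.4,"gripper":1},
    {"dx":0,"dy":-0.002,"dz":0.0008,"wx":-35,"wy":0,"wz":-7.5,"gripper":1},
    {"dx":0,"dy":-0.0023,"dz":0.001,"wx":-39,"wy":0,"wz":-8.3,"gripper":1}
  ]
}}

```text
clock: 12.45
position: [509.4, 63.8, 100.2]
ee_rot: [0.584, -0.479, -0.334, -0.563]
contact_force: [8.5, -5.4, -1.7]
gripper_width: 12.7
```

Run:
```python
from h import *
s=arm.read_state();print(s["clock"],s["joints"].round(3),s["contact_force"],s["wrist_torque"],s["gripper_width"],delta(*dialpose(80)))
d=get_image("wrist");cv2.imwrite("pics/w10.png",d["img"][:,:,::-1])
for n in ["side","scene"]:
    d=get_image(n);a=d["img"][180:380,240:400,::-1];cv2.imwrite(f"pics/{n}10.png",cv2.resize(a,None,fx=3,fy=3))
```

```text
12.45 [ 0.47   0.233 -0.93   1.031 -0.367 -1.564] [ 8.50087016 -5.39653638 -1.67485988] [-1.07469506 -1.74932363 -0.38200295] 12.726031112982554 (array([0.0004, 0.0012, 0.0027]), array([ 0.3 , -0.22,  0.15]))
```

View pics/w10.png

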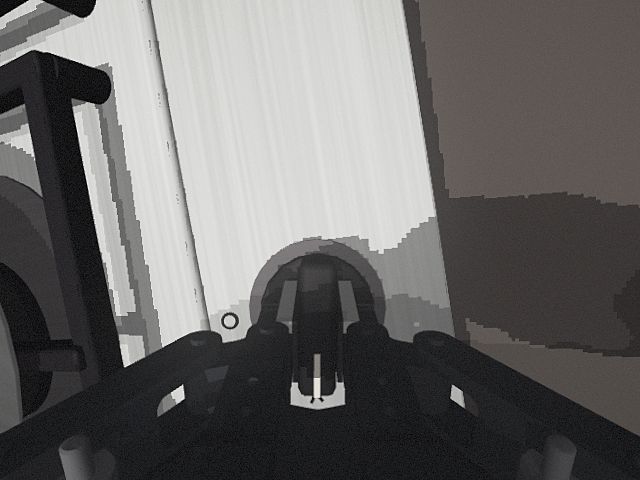

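View pics/side10.png

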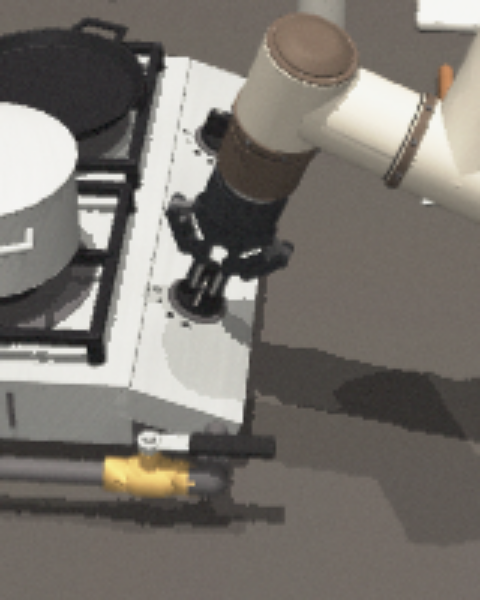

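The pointer is at the star (317,399) and the lever still lies along the pipe. I add a few degrees of preload against the end stop and hold.

>>> {"name": "arm_command", "arguments": {
  "rows": [
    {"dx":0,"dy":0,"dz":0,"wx":-2,"wy":0,"wz":-0.4,"gripper":1},
    {"dx":0,"dy":0,"dz":0,"wx":-4,"wy":0,"wz":-0.8,"gripper":1},
    {"dx":0,"dy":0,"dz":0,"wx":-4,"wy":0,"wz":-0.8,"gripper":1},
    {"dx":0,"dy":0,"dz":0,"wx":-4,"wy":0,"wz":-0.8,"gripper":1},
    {"dx":0,"dy":0,"dz":0,"wx":-4,"wy":0,"wz":-0.8,"gripper":1},
    {"dx":0,"dy":0,"dz":0,"wx":-4,"wy":0,"wz":-0.8,"gripper":1},
    {"dx":0,"dy":0,"dz":0,"wx":-4,"wy":0,"wz":-0.8,"gripper":1},
    {"dx":0,"dy":0,"dz":0,"wx":-4,"wy":0,"wz":-0.8,"gripper":1}
  ]
}}

```text
clock: 13.4
position: [509.6, 63.6, 100.3]
ee_rot: [0.606, -0.464, -0.346, -0.546]
contact_force: [0.7, 0.3, 2.2]
gripper_width: 12.8
```

Run:
```python
from h import *
s=arm.read_state();print(s["clock"],s["joints"].round(3),s["contact_force"],s["wrist_torque"],s["gripper_width"],delta(*dialpose(80)))
Rm=axes(s["ee_rot"]); print("torque about tool x",Rm[:,0]@s["wrist_torque"])
d=get_image("wrist");c=cam(d,(s["position"],s["ee_rot"]));img=d["img"][:,:,::-1].copy()
for t,col in((71,(0,0,255)),(80,(0,255,0))):
    Bt=R.from_rotvec(N*np.deg2rad(t)).apply(B)
    for r in (15,25): cv2.circle(img,tuple(int(round(v)) for v in proj(c,G+14*N+r*Bt)[0]),2,col,-1)
cv2.imwrite("pics/w11.png",cv2.resize(img[220:430,200:440],None,fx=2.5,fy=2.5))
import pickle
o=pickle.load(open("o.pkl","rb"))
for n in ["scene","side"]:
    d=get_image(n);cv2.imwrite(f"pics/{n}11.png",d["img"][:,:,::-1])
    for q in ["stockpot_center","comal_center","counter_bell","turner","cup_stack","salt_shaker","squeeze_bottle","dial_right"]:
        r=models.cut_out(n,q)
        if r and o[n][q]: print(n,q,np.round(np.array(r[0]["extent"])-o[n][q][0]["extent"],1))
```

```text
13.4 [ 0.446  0.229 -0.949  1.114 -0.352 -1.558] [0.67403754 0.2513203  2.17862693] [ 1.07486452  0.42243466 -1.92449684] 12.805454480290022 (array([0.0004, 0.0012, 0.0029]), array([ 4.05, -0.19,  0.92]))
torque about tool x 2.0586269754977997
scene stockpot_center [-2.9  2.5 -1.2 -2.3]
scene comal_center [ 1.  -4.7 -2.6  2.5]
scene counter_bell [-1.6 -0.6  1.7 -1.1]
scene turner [ 0.2 -2.9 -0.3  0. ]
scene salt_shaker [ 0.3  0.9 -3.8 -1. ]
scene squeeze_bottle [0.3 0.1 1.1 1.1]
scene dial_right [-0.4  0.1 -2.  -4.4]
side stockpot_center [0.3 0.  2.8 2.5]
side comal_center [-0.7  0.5  2.9 -0.9]
side counter_bell [-1.1 -0.6  3.6 -0.5]
side cup_stack [-1.   1.4 -1.4  0.1]
side salt_shaker [ 1.   0.3 -0.8 -1.3]
side squeeze_bottle [ -0.5   3.2   3.4 -13.1]
side dial_right [ 1.7 -1.3 -8.7 -4.6]
```

View pics/w11.png

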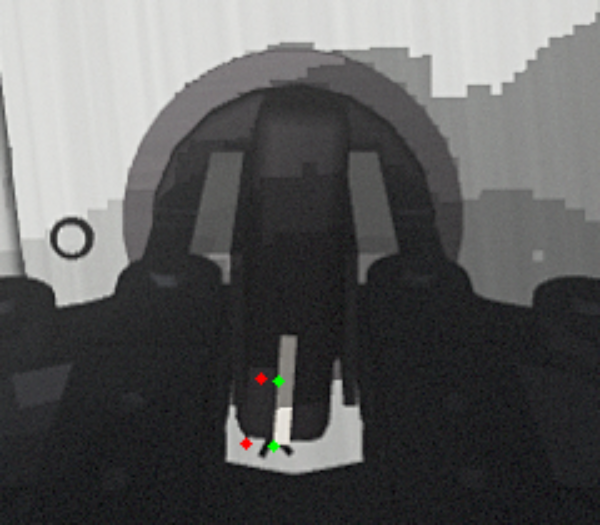

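View pics/scene11.png

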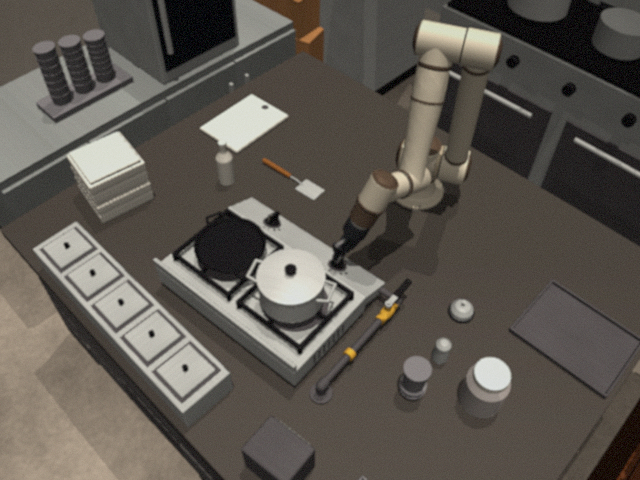

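The pointer is on the star, at or past the predicted 80 deg marker, with about 2 N m of torque against the end stop. Every pan and bystander is where it was, so I hand in.

Run:
```python
from h import *
print(arm.job_done()); s=arm.read_state();print(s["clock"],s["gripper_width"],s["joints"].round(3),axes(s["ee_rot"])[:,0]@s["wrist_torque"])
```

```text
the job is handed in; nothing more can be done
None
the job is handed in; nothing more can be done
```

The job is handed in. The gas cock is fully open, and the left dial, which belongs to the burner under the stockpot, is held in the ignition position against its end stop. No verdict was reported.

- **Gas cock:** I pushed the lever to its stop with closed fingers, reaching about 17 N. The wrist and side views then showed it in line with the pipe, and it was still so in the last scene picture.
- **Dial:** I gripped the bar, turned it about its own axis and added 4 degrees of preload. Before hand-in the pointer was on the star at about 80 degrees, the grip was 12.8 mm wide, and the torque against the stop was about 2 N m. The clock stood at 13.4 s.
- **Deviation on the dial:** my first approach brought joint 5 almost to the end of its range (-0.161 against a limit of -0.16). I tilted the tool 12 degrees more upright before gripping, and joint 5 stayed at -0.35 or below after that.
- **Pans and things on the counter:** nearly all outlines in the scene and side pictures stayed within about 5 pixels of the start.
- **Checks that disagreed or failed:**
  - The squeeze bottle (13 pixels) and the right dial (9 pixels) differed by more in the side view. I put this down to the arm hiding part of them, as neither had moved in the scene picture.
  - The cup stack in the scene view and the turner in the side view gave no comparison at the end. Each was unmoved in the other camera.
  - Reading the arm's state after hand-in was refused, so there is no reading from the final second.

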